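# Shut and lock the filter hatch of a bench dust extractor

### The job

The filter hatch on the slanted side of the small dust extractor has been left open. Push the hatch fully shut, then push its quarter-turn stud all the way in and turn it clockwise a quarter turn so that it stays locked, and let go. Leave the casting, the tin and the wood offcut beside it where they are.

Things in the scene. Friction and masses are not known exactly. Their poses are not given: they have to be found in the camera images.
- extractor: Grey sheet-metal dust extractor fixed to the bench, 260 (x) by 250 (y) by 170 mm high, slanted front. Origin: centre of its underside; x from the slanted low front to the tall back, y along its width, z up. With the hatch shut, the hatch falls from its hinge at 30 degrees towards the front: its outward normal is (-0.5, 0, 0.866) in this frame. Hose stub at the back.
- hatch_hinge (a point): Middle of the hatch's hinge line, fixed on the extractor at (34.5, 0, 170) mm in its frame, axes as the extractor's. The hinge runs along y. The shut panel's underside lies on the slope through this line.
- panel (a joint): Hinge angle of the white hatch panel, rad: 0 = fully shut on the slope, positive = free front edge raised, up to 1.0. A stiff friction hinge (0.65 N m) holds it where it is left. The panel is a plate 190 mm from hinge (its upper edge) to free edge, 250 mm wide, 6 mm thick.
- panel_push (a point): A bare spot on the panel's outer face, 120 mm from the hinge line, 80 mm to the +y side of the middle: a good place to push it shut. Axes move with the panel: x from free edge to hinge, y along the hinge, z outward. Panel shut: at (-72, 80, 115) mm in the extractor's frame.
- wing_grip (a point): Centre of the stud's dark steel wing, a bar 44 long, 14 thick, 26 mm high, on the panel's centre line 155 mm from the hinge. Stud out: 37 mm above the outer face (wing spans 24 to 50). z outward along the stud's axis, square to the panel, y along the wing, x across it. Hatch shut, stud out: (-121, 0, 130) mm in the extractor's frame. At first the wing is parallel to the hinge.
- stud (a joint): How far the stud is pushed in, m: 0 = sprung out, stop at 0.016. Spring: 3 N at first, 9 N at 12 mm. With the panel shut and the wing at 0, a 26 mm cross-pin at its foot passes a slot in the keeper plate; past 12 mm (push about 14) it is clear beneath and turns freely to catch under the plate. Locked and released it stays at about 0.012; pushed too little it does not catch and springs out to 0.
- wing (a joint): Turn of the wing and its cross-pin, rad: 0 = unlocked (wing parallel to the hinge, pin in line with the slot, about 0.15 rad of play), positive = clockwise seen from outside, stop at 1.58 (wing pointing at the hinge = locked). Slight friction, 0.04 N m.
- casting: Bystander: knotted bronze casting, about 100 mm across, 54 mm high; origin under its centre.
- tin: Bystander: plain metal can, 72 mm wide, 90 mm high; origin under its centre.
- offcut: Bystander: wood offcut 120 x 80 x 18 mm; origin under its centre.

How it is judged:
On the way, in this order (a step that is already met when the one before it is completed fails the run):
1. the hatch is pushed shut (value of joint panel below 0.03 rad), for 0.2 s.
2. the stud is pushed in and turned (value of joint panel below 0.03 rad and value of joint stud above 0.0095 m and value of joint wing above 1.3 rad), for 0.2 s.
At the end, for the whole second after the job is handed in: The hatch is shut (within 0.03 rad), and the released stud stays in (at least 9.5 mm, held by its pin under the keeper) and turned clockwise at least 1.3 rad (75 degrees) (all of step 2); the robot touches nothing.
It fails at once if a bystander on the bench is moved more than 30 mm (distance of any of casting, tin, offcut from where it was at the start of the episode above 0.03 m).
It also fails if it takes over 45 s, if anything falls off the work surface, if the arm or the gripper's body presses on something with over 40 N, if the wrist force passes 120 N, or if a joint passes its speed limit or range.

### The arm

A 6-joint arm with a two-finger parallel gripper is mounted at the origin on the work surface. World frame = base frame: x ahead of the robot, y to its left, z up, the work surface at z = 0. Lengths are in m, angles in rad, forces in N, time in s.
With the tool pointing down it reaches from about 0.425 to 0.95 m from the base axis. Payload 14.7 kg.
Tool frame: the origin (TCP) lies on the front face of the gripper's body, between the roots of the fingers; the fingertips stand 73 mm ahead of it and the grasp point (between the pads) lies 54 mm ahead of it (env.hold_point_z is the distance from the TCP to the grasp point, in m); z points along the fingers, y is the line along which they close (so a half turn about z gives the same grasp; the last joint's range is limited). The gripper opens to 85 mm and grips with 20 to 120 N. Pads are 22 mm wide; open, the fingers measure 114 mm over their backs; the gripper's body (76 mm by 85 mm) begins 54 mm behind the grasp point. The pads swing forward as they close: fully open they stand 13 mm farther back than shut.
Start: joints at [1.166, 0.48, 1.596, -0, 1.065, -0.047], TCP at [0.228, 0.609, 0.304] pointing down, gripper open.
Joint ranges: [-2.75, 2.75], [-0.82, 2.05], [0.23, 2.67], [-1.56, 4.7], [0.09, 2.69], [-2.92, 2.92]. Speed limits (rad/s): [1.89, 1.89, 2.39, 3.01, 3.01, 3.01].

### API

Orientations are given as a unit quaternion [x, y, z, w].
In Python, from cell import readout, viewer, ticket, env gives the robot as it stands.
- The arm moves only by the tool move_arm, never from a script. Its argument "commands" is one flat list of numbers, 4 for each row, row after row: the shift along the tool's x, y, z in mm, then the turn about the tool's z in rad. A call has 1 to 5 rows; each row is the pose to reach, as a shift and turn from the pose commanded when the call began, along the tool's axes at that moment; what a row does not reach only later rows make up. A row lasts 1/12 s, in which the tool goes at most 41.7 mm and 7.16 degrees, less where a joint would pass 70% of its speed; a pose out of reach is approached as far as the arm can. A call with a gripper value outside its range is refused whole. "grip" is the finger opening in mm, from 0 to 85.4, set as the call begins (left out, the last holds). The fingers move at their own pace and stop on an object; the grip force is fixed at half the most. Time passes only in rows, so rows that repeat a pose let the fingers close. It gives the time, the measured TCP pose, the force, the opening and the grip force at its end, in the units of the state.
- readout.get_state(): the state, without advancing time (a new reading comes with each control period).
- viewer.capture(name): name is "scene" or "top"; returns the picture (384x512x3 uint8, red, green, blue); there is no depth.
- viewer.camera_params(name): a dict with "fx", "fy", "cx", "cy" (pixels), "R" (3x3) and "t" (3): a world point X has camera coordinates R X + t. Camera axes: x right, y down, z forward; pixel columns grow to the right and rows downward; lengths in m; the calibration is good to about 2 mm. A picture is of the moment at which its call begins. camera_params takes no time and is no camera call.
- ticket.hand_in(): hands the job in; it is judged then, once.
The state is a dict: "time": time; "joint_pos": joint angles; "joint_vel": joint speeds; "joint_torque": joint torques, N m; "ee_pos": TCP position; "ee_rot": TCP orientation; "wrist_force": force on the tool from outside, world axes, zero at the start; "moment": the same for the moment, N m; "finger_gap": opening from 0.0 (shut) to 1.0 (fully open); "grip_force": force on a finger pad.
Only numpy, scipy, OpenCV 4.12 (cv2) and the standard library are available. Lean on these libraries where they do the work, as an engineer would, in place of code of your own. Each camera call takes 0.05 s, during which the arm holds its last target. There are 200 camera calls.

## Working session

There is one attempt and no reset: what is moved stays moved. The work goes in short steps, Python scripts to look and compute and a tool call to move; the robot and the scene stay as the last step left them, time stands still between calls to the robot, and variables do not carry over. Pictures are saved under pics/ and viewed, at most 10 in all, crops included, and the job is handed in when it is done.

Besides the shell and the picture viewer there is one more tool, called as name(argument=value, ...), one argument or row to a line, values as JSON. move_arm: Moves the arm, as the interface text tells. Its arguments: {"type":"object","properties":{"commands":{"type":"array","items":{"type":"number"}},"grip":{"type":"number"}},"required":["commands"]}

```bash
mkdir -p pics; ls; python3 - <<'E'
from cell import readout, viewer, ticket, env
import cv2
for n in("scene","top"):
    im=viewer.capture(n); cv2.imwrite(f"pics/{n}0.png",cv2.resize(im[:,:,::-1],(800,600),interpolation=cv2.INTER_CUBIC))
    p=viewer.camera_params(n); print(n,p)
print(readout.get_state(), env.hold_point_z)
E
```

```text
pics
scene {'fx': 484.3573161326969, 'fy': 484.3573161326969, 'cx': 255.72473995489298, 'cy': 199.13407905607002, 'R': array([[-0.74593509,  0.66601516, -0.00215729],
       [ 0.53769511,  0.60029929, -0.5920513 ],
       [-0.39302012, -0.4427918 , -0.80589739]]), 't': array([ 0.41646972, -0.21377649,  1.54308801])}
top {'fx': 427.38556959219403, 'fy': 427.38556959219403, 'cx': 259.370635982423, 'cy': 188.88485933471514, 'R': array([[-0.00853373, -0.99995382,  0.00441982],
       [-0.99471868,  0.00803678, -0.10232376],
       [ 0.10228351, -0.00526968, -0.99474133]]), 't': array([-0.00769757,  0.58011821,  1.25718566])}
{'time': 0.1, 'joint_pos': array([ 1.16639895e+00,  4.80778024e-01,  1.59680064e+00,  7.59818134e-06,
        1.06509108e+00, -4.65955893e-02]), 'joint_vel': array([-1.36860733e-03, -3.69014801e-03, -1.33620627e-03, -1.50494907e-03,
       -5.76184344e-04, -8.14129210e-07]), 'joint_torque': array([ 3.40918768e-04, -9.52256370e+01, -4.31044793e+01, -2.72753459e-04,
        5.34585430e-03, -6.12534927e-05]), 'ee_pos': array([0.22750493, 0.60858377, 0.30333456]), 'ee_rot': array([ 1.77949903e-01,  9.84039401e-01, -5.24169700e-04, -1.23652319e-04]), 'wrist_force': array([0.12662712, 0.94386961, 0.71196666]), 'moment': array([-0.00695432,  0.02394939,  0.0434029 ]), 'grip_force': 0.0, 'finger_gap': 0.996276605437867} 0.0539
```

View pics/scene0.png

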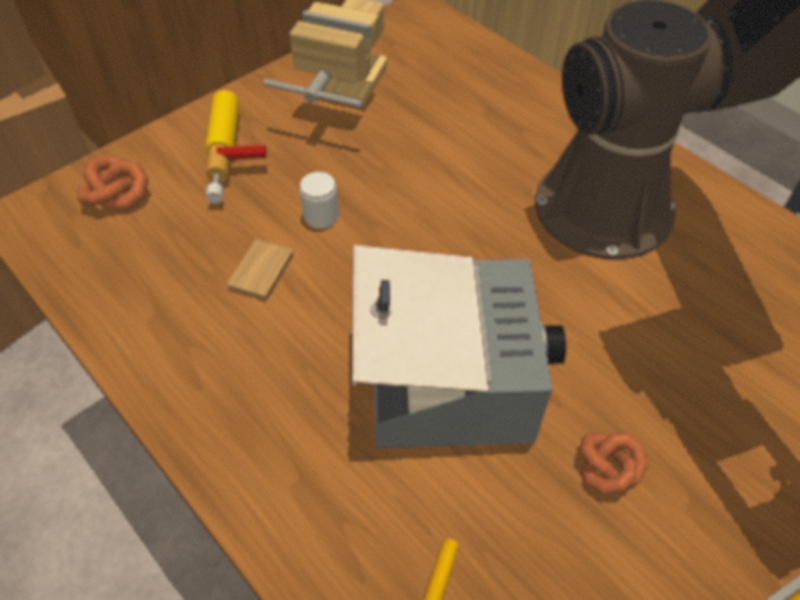

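View pics/top0.png

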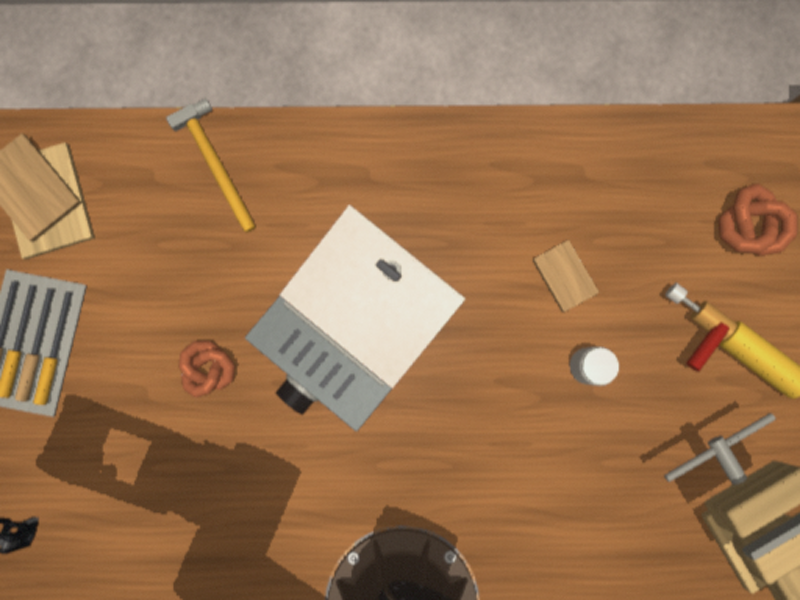

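The scene view shows the hatch partly open, with its free edge from (353,247) to (352,383) and the wing at about (384,295). In the top view the hinge line runs (281,298) to (391,388), the free edge (349,206) to (464,299), and the wing is at (389,270). I'll fit the extractor pose and hinge angle to these points.

```bash
cat > geo.py <<'E'
import numpy as np
from scipy.optimize import least_squares
from scipy.spatial.transform import Rotation as Ro
from cell import viewer, readout
cam={n:viewer.camera_params(n) for n in("scene","top")}
def proj(n,X):
    p=cam[n]; c=p["R"]@X+p["t"]; return np.array([p["fx"]*c[0]/c[2]+p["cx"],p["fy"]*c[1]/c[2]+p["cy"]])
def pan(d,y,h,a):   # point on panel in extractor frame: d from hinge, y, h above underside
    t=np.radians(30)-a; return np.array([.0345,0,.17])+d*np.array([-np.cos(t),0,-np.sin(t)])+h*np.array([-np.sin(t),0,np.cos(t)])+np.array([0,y,0])
def world(q,P): 
    c,s=np.cos(q[2]),np.sin(q[2]); return np.array([q[0]+c*P[0]-s*P[1],q[1]+s*P[0]+c*P[1],P[2]])
E
cat > fit.py <<'E'
from geo import *
k=.64
obs=[("top",(281,298),lambda a:pan(0,-.125,.006,a)),("top",(391,388),lambda a:pan(0,.125,.006,a)),
("top",(349,206),lambda a:pan(.19,-.125,.006,a)),("top",(464,299),lambda a:pan(.19,.125,.006,a)),
("top",(247,338),lambda a:np.array([.13,-.125,.17])),("top",(357,430),lambda a:np.array([.13,.125,.17])),
("scene",(475,257),lambda a:pan(0,.125,.006,a)),("scene",(489,388),lambda a:pan(0,-.125,.006,a)),
("scene",(353,247),lambda a:pan(.19,.125,.006,a)),("scene",(352,383),lambda a:pan(.19,-.125,.006,a)),
("scene",(528,260),lambda a:np.array([.13,.125,.17])),("scene",(548,388),lambda a:np.array([.13,-.125,.17])),
("top",(389,270),lambda a:pan(.155,0,.043,a)),("scene",(384,295),lambda a:pan(.155,0,.043,a))]
f=lambda q:np.concatenate([proj(n,world(q,g(q[3])))-np.array(u)*k for n,u,g in obs])
r=least_squares(f,[.5,.05,2.5,.3]); print(r.x); print(f(r.x).reshape(-1,2).round(1).tolist())
q=r.x
for nm,P in dict(wing_shut=pan(.155,0,.043,0),push_shut=pan(.12,.08,.006,0),push_now=pan(.12,.08,.006,q[3])).items(): print(nm,P,world(q,P).round(4))
np.save("q.npy",q)
s=readout.get_state(); print(Ro.from_quat(s["ee_rot"]).as_matrix().round(3))
E
python3 fit.py
```

```text
[0.51690101 0.08402592 2.44448644 0.67522537]
[[-0.9, -3.1], [1.0, -0.6], [-0.0, -0.0], [0.2, 0.5], [-1.8, -1.1], [-0.1, 0.6], [-2.1, -1.1], [-1.2, -0.1], [1.8, -0.3], [2.2, -1.2], [0.7, -2.5], [2.6, 0.0], [1.0, -1.1], [-1.3, 0.7]]
wing_shut [-0.12123394  0.          0.12973909] [0.6099 0.0062 0.1297]
push_shut [-0.07242305  0.08        0.11519615] [ 0.5211 -0.0238  0.1152]
push_now [-0.08321693  0.08        0.19405671] [ 0.5293 -0.0307  0.1941]
[[-0.937  0.35  -0.   ]
 [ 0.35   0.937 -0.001]
 [ 0.    -0.001 -1.   ]]
```

Fit residuals are 1-3 px, and the wing and push points match the given values. The panel is at about 0.68 rad. I'm moving toward the push point with the fingers closed.

move_arm(
  commands=[-30,-29,-15,0.1,-60,-58,-30,0.2,-90,-87,-37,0.3,-119,-116,-37,0.34,-148,-144,-37,0.34],
  grip=0,
)

```text
time: 0.52
ee_pos: [0.3145, 0.424, 0.3413]
ee_rot: [0.343, 0.939, 0.0, 0.0]
wrist_force: [1.2, -0.5, 0.6]
finger_gap: 0.302
grip_force: 0.0
```

```bash
cat > rel.py <<'E'
# python3 rel.py x y z turn0 : shift to world TCP, turn making tool x = x_e turned clockwise by turn0
import sys; from geo import *
q=np.load("q.npy"); s=readout.get_state(); R=Ro.from_quat(s["ee_rot"]).as_matrix()
T=np.array(sys.argv[1:4],float); d=R.T@(T-s["ee_pos"])
a=np.arctan2(R[1,0],R[0,0])-q[2]+0.0; tn=(a+float(sys.argv[4])+np.pi)%(2*np.pi)-np.pi
xe=R.T@np.array([np.cos(q[2]),np.sin(q[2]),0])
print("shift",(d*1000).round(1),"turn",round(tn,3),"t",round(s["time"],2),"F",s["wrist_force"].round(1),"tcp",s["ee_pos"].round(4),"j",s["joint_pos"].round(2),"xe",xe.round(3),"gap",s["finger_gap"])
E
python3 rel.py .526 -.028 .34 0
```

```text
shift [-453.  -209.2    1.2] turn -0.003 t 0.52 F [ 1.2 -0.5  0.6] tcp [0.3145 0.424  0.3413] j [ 0.88  0.27  1.83 -0.    1.04  0.  ] xe [ 1.    -0.003 -0.   ] gap 0.3016821002771076
```

move_arm(
  commands=[-37,-17,0,0,-74,-34,0,0,-111,-51,0,0,-148,-68,0,0,-185,-85,0,0],
)

```text
time: 0.93
ee_pos: [0.4015, 0.2397, 0.3408]
ee_rot: [0.342, 0.94, -0.0, -0.0]
wrist_force: [1.7, 0.7, 0.5]
finger_gap: 0.003
grip_force: 0.0
```

move_arm(
  commands=[-37,-17,0,0,-74,-34,0,0,-111,-51,0,0,-148,-68,0,0,-185,-85,0,0],
)

```text
time: 1.35
ee_pos: [0.4888, 0.0555, 0.3409]
ee_rot: [0.342, 0.94, 0.0, -0.0]
wrist_force: [1.9, 0.3, 1.1]
finger_gap: 0.0
grip_force: 0.0
```

move_arm(
  commands=[-37,-17,0,0,-65,-34,0,0,-65,-34,0,0],
)

```text
time: 1.6
ee_pos: [0.5182, -0.0151, 0.3406]
ee_rot: [0.343, 0.939, -0.001, 0.001]
wrist_force: [-0.9, 0.8, -0.1]
finger_gap: -0.002
grip_force: 0.0
```

```bash
python3 rel.py .529 -.031 .27 0
```

```text
shift [-18.5  -5.2  70.7] turn -0.004 t 1.6 F [-0.9  0.8 -0.1] tcp [ 0.5182 -0.0151  0.3406] j [-0.09  0.26  1.85 -0.    1.03 -0.96] xe [ 1.    -0.004 -0.001] gap -0.002316932543258562
```

move_arm(
  commands=[-18,-5,32,0,-18,-5,55,0,-18,-5,65,0],
)

```text
time: 1.85
ee_pos: [0.5259, -0.0261, 0.2731]
ee_rot: [0.342, 0.94, -0.0, -0.002]
wrist_force: [-1.8, -0.4, -0.6]
finger_gap: 0.001
grip_force: 0.0
```

move_arm(
  commands=[0,0,6,0,0,0,12,0,1,0,18,0,2,0,24,0,2,0,30,0],
)

```text
time: 2.27
ee_pos: [0.5259, -0.024, 0.2463]
ee_rot: [0.342, 0.94, 0.0, 0.001]
wrist_force: [2.5, -0.6, 2.3]
finger_gap: 0.0
grip_force: 1.4
```

```bash
python3 rel.py .521 -.024 .188 0
```

```text
shift [ 3.8 -3.2 58.2] turn -0.0 t 2.27 F [ 2.5 -0.6  2.3] tcp [ 0.5259 -0.024   0.2463] j [-0.1   0.38  1.94  0.    0.82 -0.98] xe [ 1.    -0.    -0.002] gap 1.9259127397037682e-05
```

move_arm(
  commands=[0,-1,8,0,1,-1,16,0,1,-2,24,0,2,-3,32,0,2,-3,40,0],
)

```text
time: 2.68
ee_pos: [0.5214, -0.0253, 0.2049]
ee_rot: [0.342, 0.94, -0.0, -0.001]
wrist_force: [-0.8, 0.7, 4.3]
finger_gap: -0.0
grip_force: 1.4
```

move_arm(
  commands=[0,0,4,0,1,0,8,0,1,0,12,0,1,0,15,0,1,0,15,0],
)

```text
time: 3.1
ee_pos: [0.5216, -0.0249, 0.1909]
ee_rot: [0.342, 0.94, -0.0, 0.0]
wrist_force: [-0.8, -1.5, 5.0]
finger_gap: -0.001
grip_force: 2.3
```

```bash
python3 rel.py .521 -.024 .188 0; python3 - <<'E'
from cell import viewer
import cv2
im=viewer.capture("scene"); cv2.imwrite("pics/s1.png",cv2.resize(im[120:310,190:390,::-1],(800,600),interpolation=cv2.INTER_CUBIC))
E
```

```text
shift [1.  0.3 2.9] turn -0.0 t 3.1 F [-0.8 -1.5  5. ] tcp [ 0.5216 -0.0249  0.1909] j [-0.11  0.46  1.99 -0.    0.69 -0.98] xe [ 1.    -0.    -0.001] gap -0.0008225910959781418
```

View pics/s1.png

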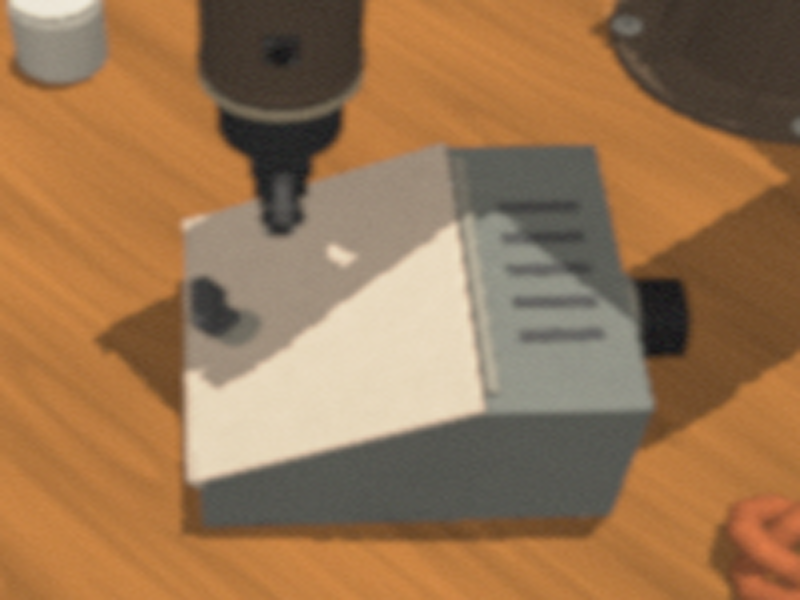

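The crop shows the panel almost flush on the slope, with the fingertips on it at (283,230) and the wing at (212,305). I'll press until the force jumps.

move_arm(
  commands=[0,0,2,0,0,0,4,0,0,0,5,0,0,0,5,0],
)

```text
time: 3.48
ee_pos: [0.5241, -0.0256, 0.1884]
ee_rot: [0.342, 0.94, 0.0, 0.004]
wrist_force: [0.4, -8.1, 40.0]
finger_gap: 0.0
grip_force: 18.6
```

move_arm(
  commands=[0,0,-20,0,0,0,-60,0,0,0,-60,0],
  grip=60,
)

```text
time: 3.73
ee_pos: [0.5236, -0.025, 0.2511]
ee_rot: [0.342, 0.94, 0.001, 0.003]
wrist_force: [3.1, -0.5, 1.5]
finger_gap: 0.417
grip_force: 0.0
```

```bash
python3 - <<'E'
from geo import *
import cv2
q=np.load("q.npy")
o=[]
for n in("scene","top"):
    im=viewer.capture(n); c=proj(n,world(q,pan(.155,0,.03,0))).round().astype(int); print(n,c)
    o.append(cv2.resize(im[c[1]-30:c[1]+30,c[0]-20:c[0]+20,::-1],(400,600),interpolation=cv2.INTER_CUBIC)); 
    print([ (10*(proj(n,world(q,P))-c+[20,30])+(400*(n=="top"),0)).round().tolist() for P in (pan(.155,.022,.056,0),pan(.155,-.022,.056,0),pan(.155,0,.006,0),pan(.19,0,.006,0))])
cv2.imwrite("pics/w1.png",np.hstack(o))
E
python3 rel.py .6099 .0062 .25 0
```

```text
scene [244 218]
[[148.0, 179.0], [150.0, 327.0], [254.0, 347.0], [136.0, 388.0]]
top [251 177]
[[693.0, 303.0], [570.0, 202.0], [577.0, 341.0], [645.0, 268.0]]
shift [-47.4  80.2  -2.4] turn -0.001 t 3.83 F [-0.1  0.5 -0.1] tcp [ 0.5221 -0.0248  0.2473] j [-0.11  0.37  1.95 -0.    0.82 -0.98] xe [ 1.    -0.001 -0.003] gap 0.5938707190415212
```

View pics/w1.png

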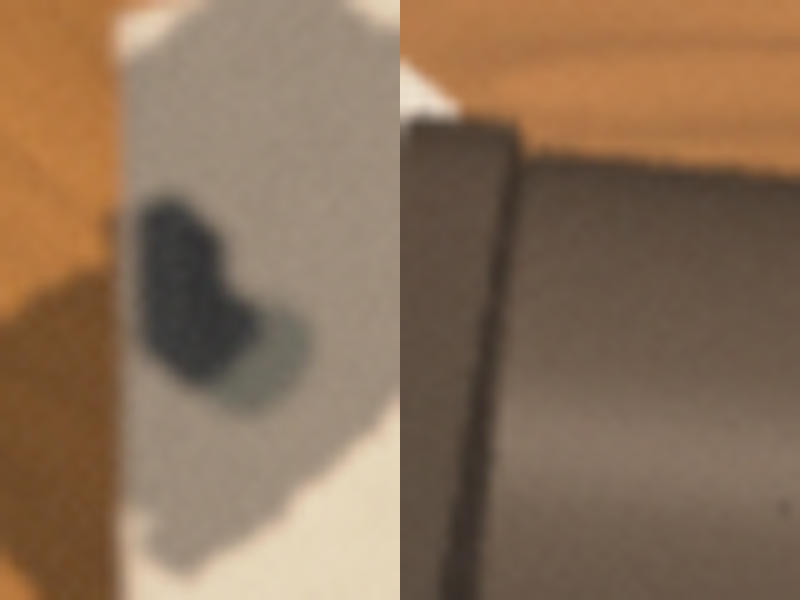

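The left crop shows the dark wing's outline spanning columns 138-255 and rows 190-388, with its base disc at about (262,352) and the panel's free edge at column 124. I'll compare this with the prediction.

```bash
python3 - <<'E'
from geo import *
q=np.load("q.npy"); c=np.array([244,218])
for dx,dy in((0,0),(.003,0),(0,-.003)):
    P=np.array([(10*(proj("scene",world(q,pan(.155+a-dx,b+dy,h,0)))-c+[20,30])) for a in(-.007,.007) for b in(-.022,.022) for h in(.03,.056)])
    print(dx,dy,P.min(0).round(),P.max(0).round())
print([(10*(proj("scene",world(q,pan(.19,b,.006,0)))-c+[20,30])).round() for b in (.125,.08,-.05)])
E
```

```text
0 0 [124. 170.] [230. 385.]
0.003 0 [135. 167.] [241. 381.]
0 -0.003 [125. 180.] [231. 395.]
[array([131.,   0.]), array([133., 135.]), array([138., 557.])]
```

move_arm(
  commands=[-20,35,0,0,-40,70,0,0,-48,83,0,0,-48,83,15,0,-48,83,20,0],
  grip=62,
)

```text
time: 4.25
ee_pos: [0.6111, 0.0085, 0.2232]
ee_rot: [0.342, 0.94, -0.0, -0.001]
wrist_force: [-1.9, -0.2, -0.6]
finger_gap: 0.724
grip_force: 0.0
```

```bash
python3 - <<'E'
from geo import *
import cv2
im=viewer.capture("scene"); cv2.imwrite("pics/s2.png",cv2.resize(im[158:248,190:310,::-1],(800,600),interpolation=cv2.INTER_CUBIC))
s=readout.get_state(); R=Ro.from_quat(s["ee_rot"]).as_matrix()
for g in (-.031,.031):
  for z in (.055,.065): print(g,z,((proj("scene",s["ee_pos"]+R@[0,g,z])-[190,158])*6.667).round())
print(s["ee_pos"],s["finger_gap"]*85.4)
E
```

```text
-0.031 0.055 [345. 260.]
-0.031 0.065 [346. 276.]
0.031 0.055 [348. 400.]
0.031 0.065 [348. 416.]
[0.6098646  0.00823733 0.22269058] 61.80006988939199
```

View pics/s2.png

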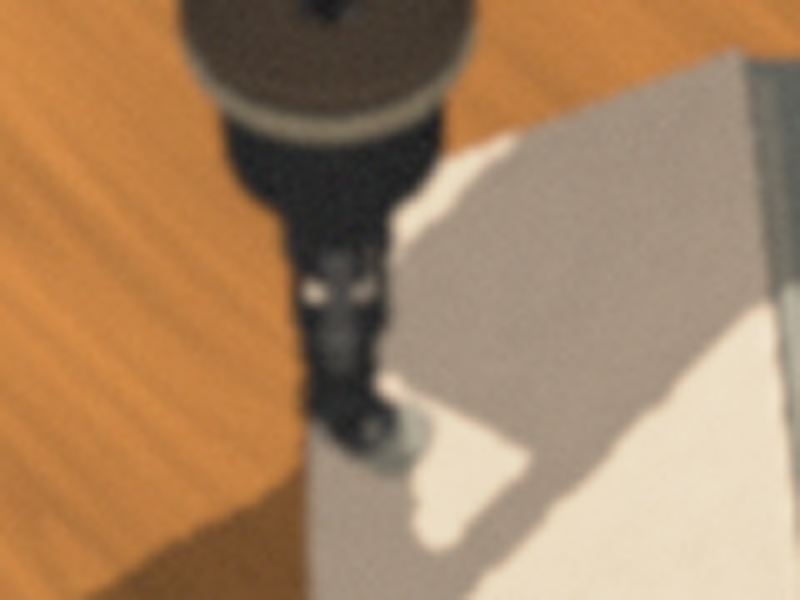

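The crop shows the fingers straddling the wing, with the near fingertip at about (345,420) and the wing's near end peeking out at (365,450). I'll shift about 2 mm in +y and descend around the wing's ends.

move_arm(
  commands=[-1,2,6,0,-1,2,14,0,-1,2,22,0,-1,2,30,0,-1,2,30,0],
)

```text
time: 4.72
ee_pos: [0.6124, 0.0088, 0.1941]
ee_rot: [0.342, 0.94, -0.0, -0.001]
wrist_force: [-1.0, 0.3, 0.5]
finger_gap: 0.726
grip_force: 0.0
```

move_arm(
  commands=[0,0,0,0,0,0,0,0],
  grip=48,
)

```text
time: 4.88
ee_pos: [0.6134, 0.0088, 0.196]
ee_rot: [0.342, 0.94, -0.0, -0.0]
wrist_force: [-1.7, -1.4, 0.1]
finger_gap: 0.566
grip_force: 0.8
```

move_arm(
  commands=[0,0,0,0],
  grip=38,
)

```text
time: 4.97
ee_pos: [0.6126, 0.0084, 0.1961]
ee_rot: [0.342, 0.94, -0.001, -0.001]
wrist_force: [-4.2, -4.7, 3.1]
finger_gap: 0.496
grip_force: 61.0
```

Gripped at about 43 mm opening with little side force. Pushing in along the stud axis.

move_arm(
  commands=[2,0,3.5,0,4,0,7,0,6,0,10.4,0,7.5,0,13,0,7.5,0,13,0],
)

```text
time: 5.38
ee_pos: [0.6072, 0.013, 0.1835]
ee_rot: [0.342, 0.94, -0.001, 0.0]
wrist_force: [-6.4, -9.6, 11.7]
finger_gap: 0.495
grip_force: 62.0
```

```bash
python3 rel.py .6126 .0084 .196 0;python3 - <<'E'
from geo import *
import cv2
im=viewer.capture("scene"); cv2.imwrite("pics/s3.png",cv2.resize(im[158:248,190:310,::-1],(800,600),interpolation=cv2.INTER_CUBIC))
E
```

```text
shift [ -7.1  -0.1 -12.5] turn -0.001 t 5.38 F [-6.4 -9.6 11.7] tcp [0.6072 0.013  0.1835] j [-0.03  0.56  1.8  -0.    0.78 -0.9 ] xe [ 1.    -0.001 -0.   ] gap 0.4950530643300259
```

View pics/s3.png

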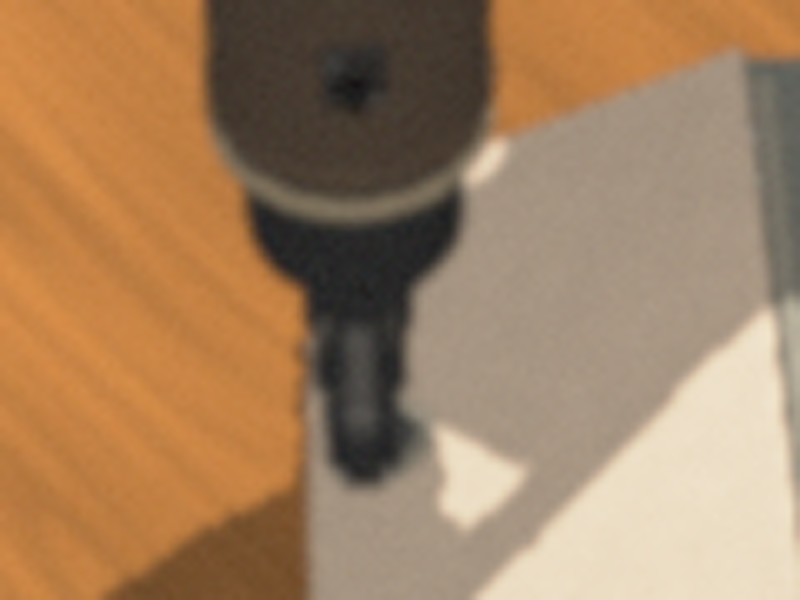

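The crop shows the wing gripped with the stud pushed in. The force along its axis is about 10.7 N, which matches the spring at 13-14 mm. Now turning.

move_arm(
  commands=[0,0,0,0.08,0,0,0,0.16,0,0,0,0.24,0,0,0,0.24],
)

```text
time: 5.77
ee_pos: [0.6058, 0.0113, 0.184]
ee_rot: [0.453, 0.891, -0.003, -0.001]
wrist_force: [-15.0, -23.8, 23.6]
finger_gap: 0.496
grip_force: 67.9
```

move_arm(
  commands=[0,0,0,0.08,0,0,0,0.16,0,0,0,0.24,0,0,0,0.3,0,0,0,0.3],
)

```text
time: 6.18
ee_pos: [0.6065, 0.0102, 0.186]
ee_rot: [0.581, 0.814, -0.003, 0.001]
wrist_force: [-20.2, -35.4, 52.5]
finger_gap: 0.497
grip_force: 86.2
```

```bash
python3 rel.py .6072 .013 .1835 1.57; python3 -c "
from cell import readout;print(readout.get_state()['moment'])"
```

```text
shift [2.4 1.6 2.5] turn 1.028 t 6.18 F [-20.2 -35.4  52.5] tcp [0.6065 0.0102 0.186 ] j [-0.03  0.56  1.8  -0.01  0.78 -0.36] xe [ 0.857 -0.516 -0.002] gap 0.4972022778980817
[-6.83294516  5.75788798  1.29841204]
```

The force is rising as the tilted wing binds in the pads. The pin should now be past its 0.15 rad of play, so I'll release and check.

move_arm(
  commands=[0,0,0,0,0,0,0,0],
  grip=62,
)

```text
time: 6.35
ee_pos: [0.6081, 0.0132, 0.1841]
ee_rot: [0.58, 0.814, 0.0, 0.001]
wrist_force: [0.5, -0.8, 0.6]
finger_gap: 0.724
grip_force: 0.0
```

move_arm(
  commands=[0,0,-20,0,0,0,-50,0,0,0,-80,0,0,60,-80,0,0,60,-80,0],
)

```text
time: 6.77
ee_pos: [0.6679, 0.0342, 0.2664]
ee_rot: [0.58, 0.814, 0.002, 0.003]
wrist_force: [-0.6, 0.5, -0.4]
finger_gap: 0.722
grip_force: 0.0
```

```bash
python3 rel.py .6072 .013 .1835 1.57;python3 - <<'E'
from geo import *
import cv2
q=np.load("q.npy")
im=viewer.capture("scene")[158:248,190:310,::-1]; im2=viewer.capture("top")[130:220,200:320,::-1]
cv2.imwrite("pics/s4.png",np.hstack([cv2.resize(i[:,20:80],(400,600),interpolation=cv2.INTER_CUBIC) for i in(im,im2)]))
E
```

```text
shift [ -0.1 -64.8  82.5] turn 1.029 t 6.77 F [-0.6  0.5 -0.4] tcp [0.6679 0.0342 0.2664] j [ 0.01  0.54  1.59  0.    1.   -0.33] xe [ 0.857 -0.515 -0.005] gap 0.721784826873941
```

View pics/s4.png

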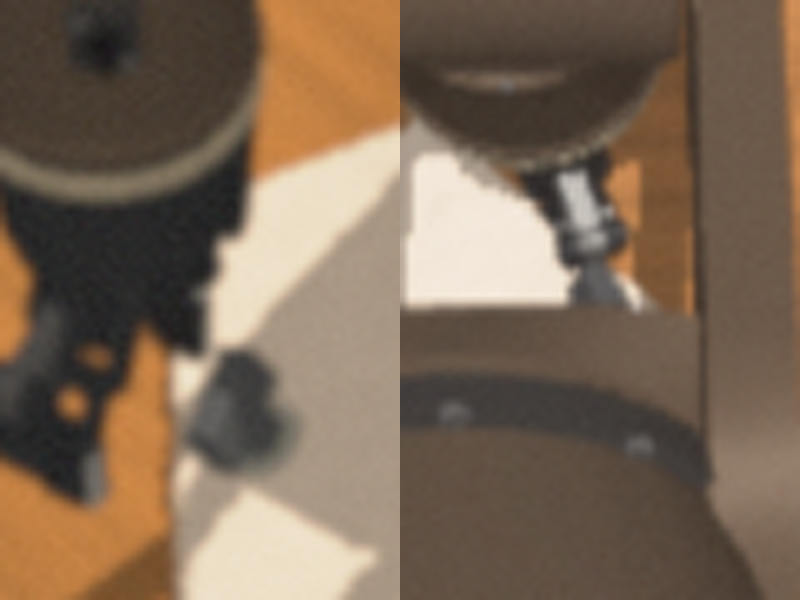

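The left crop shows the wing at about (235,410), close to the panel and partly turned, with its base at (270,430). A pressed-in stud would put it near (232,403) and a sprung-out one near (215,388), so it is caught under the keeper. I'll finish the turn by squeezing the wing's flanks between the pads, in two stages that need little torque.

move_arm(
  commands=[0,-20,0,-0.12,0,-40,0,-0.24,1,-60,0,-0.36,1,-65,0,-0.48,1,-65,0,-0.6],
  grip=62,
)

```text
time: 7.28
ee_pos: [0.6004, 0.0127, 0.2629]
ee_rot: [0.311, 0.95, -0.0, -0.001]
wrist_force: [1.4, 1.4, 0.2]
finger_gap: 0.724
grip_force: 0.0
```

move_arm(
  commands=[0,0,0,-0.12,0,0,0,-0.24,0,0,0,-0.36,0,0,0,-0.41,0,0,0,-0.41],
)

```text
time: 7.7
ee_pos: [0.602, 0.013, 0.2628]
ee_rot: [0.112, 0.994, 0.0, -0.0]
wrist_force: [-1.4, 0.3, 0.6]
finger_gap: 0.726
grip_force: 0.0
```

```bash
python3 rel.py .606 .014 .179 -0.47
```

```text
shift [-3.7  1.8 83.8] turn 0.002 t 7.7 F [-1.4  0.3  0.6] tcp [0.602  0.013  0.2628] j [-0.03  0.46  1.75  0.    0.93 -1.37] xe [0.891 0.455 0.   ] gap 0.7255167412426724
```

move_arm(
  commands=[-4,2,30,0,-4,2,55,0,-4,2,70,0,-4,2,80,0,-4,2,80,0],
)

```text
time: 8.12
ee_pos: [0.6057, 0.0141, 0.181]
ee_rot: [0.114, 0.993, -0.0, -0.002]
wrist_force: [0.1, 0.1, -0.7]
finger_gap: 0.724
grip_force: 0.0
```

move_arm(
  commands=[0,0,0,0,0,0,0,0,0,0,0,0],
  grip=25,
)

```text
time: 8.37
ee_pos: [0.6061, 0.013, 0.1841]
ee_rot: [0.113, 0.994, -0.001, -0.001]
wrist_force: [-3.5, -6.1, 1.1]
finger_gap: 0.308
grip_force: 3.2
```

move_arm(
  commands=[0,0,0,0,0,0,0,0,0,0,0,0],
  grip=12,
)

```text
time: 8.62
ee_pos: [0.6068, 0.0133, 0.1845]
ee_rot: [0.114, 0.993, -0.0, 0.0]
wrist_force: [-7.6, -9.4, 7.1]
finger_gap: 0.18
grip_force: 56.6
```

The gap of about 15 mm means the flanks are aligned at about 1.1 rad. I'll open, turn the gripper 0.47 rad and squeeze again.

move_arm(
  commands=[0,0,0,0,0,0,0,0.12,0,0,0,0.24,0,0,0,0.36,0,0,0,0.47],
  grip=40,
)

```text
time: 9.03
ee_pos: [0.6076, 0.0141, 0.1844]
ee_rot: [0.345, 0.939, 0.0, 0.001]
wrist_force: [0.1, -0.5, 0.0]
finger_gap: 0.466
grip_force: 0.0
```

move_arm(
  commands=[0,0,0,0,0,0,0,0,0,0,0,0],
  grip=12,
)

```text
time: 9.28
ee_pos: [0.6061, 0.0134, 0.1838]
ee_rot: [0.34, 0.941, -0.001, -0.0]
wrist_force: [-8.4, -8.1, 9.4]
finger_gap: 0.152
grip_force: 50.0
```

```bash
python3 rel.py .606 .014 .184 0
```

```text
shift [ 0.5  0.4 -0.2] turn 0.004 t 9.28 F [-8.4 -8.1  9.4] tcp [0.6061 0.0134 0.1838] j [-0.03  0.56  1.8  -0.    0.78 -0.9 ] xe [1.    0.004 0.   ] gap 0.15159456377567898
```

The gap is 13 mm, so the flanks lie flat against the pads and the wing is at about 1.57 rad. I'll release, retreat and check.

move_arm(
  commands=[0,0,0,0,0,0,0,0,0,0,0,0],
  grip=62,
)

```text
time: 9.53
ee_pos: [0.6074, 0.0141, 0.1836]
ee_rot: [0.341, 0.94, 0.0, 0.001]
wrist_force: [0.4, -0.1, 0.6]
finger_gap: 0.568
grip_force: 0.0
```

move_arm(
  commands=[0,0,-35,0,0,0,-70,0,0,0,-105,0,30,-25,-110,0,50,-55,-110,0],
)

```text
time: 9.95
ee_pos: [0.5346, 0.005, 0.2957]
ee_rot: [0.341, 0.94, 0.001, 0.003]
wrist_force: [-0.6, 0.1, -1.0]
finger_gap: 0.727
grip_force: 0.0
```

move_arm(
  commands=[20,-35,0,0,20,-70,0,0,20,-70,0,0],
)

```text
time: 10.2
ee_pos: [0.4688, -0.0387, 0.2932]
ee_rot: [0.341, 0.94, -0.001, -0.001]
wrist_force: [0.9, 0.9, -0.7]
finger_gap: 0.726
grip_force: 0.0
```

```bash
python3 - <<'E'
from geo import *
import cv2
im=viewer.capture("scene")[158:248,210:270,::-1]; im2=viewer.capture("top")[120:240,180:300,::-1]
cv2.imwrite("pics/s5.png",np.hstack([cv2.resize(im,(400,600),interpolation=cv2.INTER_CUBIC),cv2.resize(im2[:,20:100],(400,600),interpolation=cv2.INTER_CUBIC)]))
q=np.load("q.npy")
for e in(-.022,.022): print(((proj("scene",world(q,pan(.155+e,0,.044,0)))-[210,158])*6.667).round())
s=readout.get_state();print(s["ee_pos"],s["wrist_force"])
E
```

```text
[261. 365.]
[160. 402.]
[ 0.47274125 -0.03733215  0.29361316] [-0.03887317 -0.05461509  0.10019362]
```

View pics/s5.png

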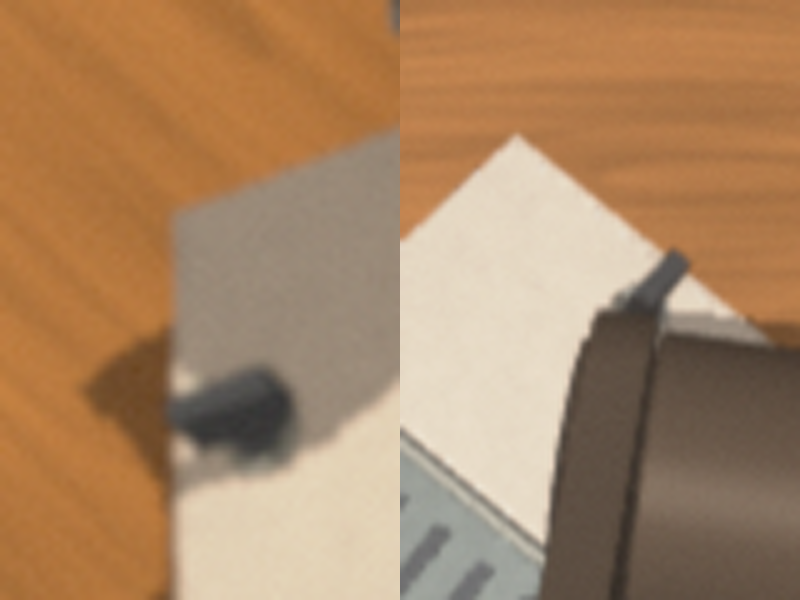

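In the scene crop the wing runs from (170,415) to (265,375) and points at the hinge. It sits low on the flush panel, matching the prediction for stud in and locked to within the known offset of about 10 px. The arm is clear.

```bash
python3 -c "
from cell import ticket;print(ticket.hand_in())"
```

```text
the job is handed in; nothing more can be done
None
```

The hatch is shut, and the stud is pushed in and turned about a quarter turn to lock. The arm has let go and is clear, and the job was handed in at about 10 s; the hand-in gave no verdict, and the casting, tin and offcut were not rechecked in a final picture.

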